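Kit the colour-coded circuit breakers for four switch cabinets

ROBOT

A 7-joint arm with a two-finger parallel gripper is mounted at the origin on the work surface. World frame = base frame: x ahead of the robot, y to its left, z up, the work surface at z = 0. Lengths are in mm, angles in rad, forces in N, time in s.
With the tool pointing down it reaches from about 400 to 850 mm from the base axis. Payload 6.9 kg.
Tool frame: the origin (TCP) lies at the very end of the fingers, on their centre line; the grasp point (between the pads) lies arm.grip_point_offset behind it (arm.grip_point_offset is the distance from the TCP to the grasp point, in mm); x points along the fingers, y is the direction in which the jaws open and shut, and the axes are right-handed (so a half turn about x gives the same grasp; the last joint's range is limited). The gripper opens to 85 mm and grips with 20 to 120 N. Pads are 22 mm wide; open, the fingers measure 114 mm over their backs; the gripper's body (76 mm by 85 mm) begins 54 mm behind the grasp point. The pads swing forward as they close: fully open they stand 13 mm farther back than shut.
Start: joints at [-1.099, 0.507, -0.238, 1.5, 0.126, 1.149, -0.155], TCP at [224.161, 583.406, 204.775] pointing down, gripper open.
Joint ranges: [-3.08, 3.08], [-0.24, 2.05], [-1.43, 1.35], [0, 2.5], [-1.52, 4.66], [0.17, 1.96], [-2.89, 2.89]. Speed limits (rad/s): [2.39, 2.39, 3.14, 3.14, 3.14, 3.14, 3.14].

INTERFACE

Orientations are given as a unit quaternion [x, y, z, w].
In Python, from plant import arm gives the robot as it stands.
- The arm moves only by the tool move_arm, never from a script. Its argument "motion" is a list that holds one entry, the list of rows, each a list of 7 numbers: the shift along the tool's x, y, z in m, then the turn, a rotation vector about the tool's x, y, z in rad, then the finger opening in m, from 0 to 0.0854. A call has 1 to 12 rows; each row is the pose to reach, as a shift and turn from the pose measured when the call began, along the tool's axes at that moment; what a row does not reach only later rows make up. A row lasts 1/10 s, in which the tool goes at most 50 mm and 8.59 degrees, less where a joint would pass 70% of its speed; a pose out of reach is approached as far as the arm can. A call with a gripper value outside its range is refused whole. The fingers move at their own pace and stop on an object; "force" is the grip in N (left out, the last holds). Time passes only in rows, so rows that repeat a pose let the fingers close. It gives the time, the measured TCP pose, the force and the opening at its end, in the units of the state.
- arm.sense(): the state, without advancing time (a new reading comes with each control period).
- arm.grab_frame(name): name is "side" or "top" or "wrist"; returns (picture, depth): 480x640x3 uint8, red, green, blue; 480x640 float32, mm along the optical axis (not along the pixel's ray), 0 where there is no reading.
- arm.calibration(name): a dict with "fx", "fy", "cx", "cy" (pixels), "pose" (4x4, takes a point from camera to world coordinates); the wrist camera has in their place "hand_eye" (4x4, takes a point from camera to tool coordinates, whose origin is the TCP and whose axes are the tool frame's). Camera axes: x right, y down, z forward; pixel columns grow to the right and rows downward; lengths in mm; the calibration is good to about 2 mm. The wrist camera is an equidistant fisheye: a pixel r from the principal point sees the ray r / f radians off the axis. A picture is of the moment at which its call begins: read the wrist's pose just before it. calibration takes no time and is no camera call.
- arm.hand_in(): hands the job in, once; it reports no verdict.
The state is a dict: "t": time; "joint_pos": joint angles; "dq": joint speeds; "effort": joint torques, N m; "position": TCP position; "eef_rot": TCP orientation; "force": force on the tool from outside, world axes, zero at the start; "wrist_torque": the same for the moment, N m; "opening": finger opening in mm.
Only numpy, scipy, OpenCV 4.12 (cv2) and the standard library are available. Lean on these libraries where they do the work, as an engineer would, in place of code of your own. Each camera call takes 0.05 s, during which the arm holds its last target.

TASK

Kit the circuit breakers for the four switch cabinets: stand each breaker with a coloured lever in the tray whose rim has the same colour, flat on the tray floor with its lever up and its length along the tray. Set them down rather than dropping them, and leave the two breakers with black levers where they are.

Things in the scene. Friction and masses are not known exactly. Their poses are not given: they have to be found in the camera images.
- breaker_yellow: Loose modular circuit breaker, off-white, standing on its flat back with the lever up: 18 mm wide (along its y), 85 mm long (along its x), 72 mm tall to the lever's top, about 120 g. The sides are flat and full width up to 62 mm; the lower 44 mm is 85 mm long, above that a central nose 45 mm long. The nose's top and the lever on it are yellow. Origin: centre of the underside; z up. Belongs in the yellow tray.
- breaker_blue: Loose modular circuit breaker, off-white, standing on its flat back with the lever up: 36 mm wide (along its y), 85 mm long (along its x), 72 mm tall to the lever's top, about 250 g. The sides are flat and full width up to 62 mm; the lower 44 mm is 85 mm long, above that a central nose 45 mm long. The nose's top and the lever on it are blue. Origin: centre of the underside; z up. Belongs in the blue tray.
- breaker_red: Loose modular circuit breaker, off-white, standing on its flat back with the lever up: 36 mm wide (along its y), 85 mm long (along its x), 72 mm tall to the lever's top, about 250 g. The sides are flat and full width up to 62 mm; the lower 44 mm is 85 mm long, above that a central nose 45 mm long. The nose's top and the lever on it are red. Origin: centre of the underside; z up. Belongs in the red tray.
- breaker_green: Loose modular circuit breaker, off-white, standing on its flat back with the lever up: 54 mm wide (along its y), 85 mm long (along its x), 72 mm tall to the lever's top, about 380 g. The sides are flat and full width up to 62 mm; the lower 44 mm is 85 mm long, above that a central nose 45 mm long. The nose's top and the lever on it are green. Origin: centre of the underside; z up. Belongs in the green tray.
- black_narrow: Loose modular circuit breaker, off-white, standing on its flat back with the lever up: 18 mm wide (along its y), 85 mm long (along its x), 72 mm tall to the lever's top, about 120 g. The sides are flat and full width up to 62 mm; the lower 44 mm is 85 mm long, above that a central nose 45 mm long. The nose's top and the lever on it are black. Origin: centre of the underside; z up. To be left alone.
- black_wide: Loose modular circuit breaker, off-white, standing on its flat back with the lever up: 36 mm wide (along its y), 85 mm long (along its x), 72 mm tall to the lever's top, about 250 g. The sides are flat and full width up to 62 mm; the lower 44 mm is 85 mm long, above that a central nose 45 mm long. The nose's top and the lever on it are black. Origin: centre of the underside; z up. To be left alone.
- tray_yellow: Shallow open tray fixed to the bench, yellow rim, black rubber floor: inside 105 mm long (its x) by 38 mm wide (its y), rim 4 mm thick, rim top 14 mm and floor 4 mm above the bench. Holds one 18 mm breaker, lengths parallel (either way round), with 10 mm to spare on every side. Origin: centre of the underside on the bench; z up.
- tray_blue: Shallow open tray fixed to the bench, blue rim, black rubber floor: inside 105 mm long (its x) by 56 mm wide (its y), rim 4 mm thick, rim top 14 mm and floor 4 mm above the bench. Holds one 36 mm breaker, lengths parallel (either way round), with 10 mm to spare on every side. Origin: centre of the underside on the bench; z up.
- tray_red: Shallow open tray fixed to the bench, red rim, black rubber floor: inside 105 mm long (its x) by 56 mm wide (its y), rim 4 mm thick, rim top 14 mm and floor 4 mm above the bench. Holds one 36 mm breaker, lengths parallel (either way round), with 10 mm to spare on every side. Origin: centre of the underside on the bench; z up.
- tray_green: Shallow open tray fixed to the bench, green rim, black rubber floor: inside 105 mm long (its x) by 74 mm wide (its y), rim 4 mm thick, rim top 14 mm and floor 4 mm above the bench. Holds one 54 mm breaker, lengths parallel (either way round), with 10 mm to spare on every side. Origin: centre of the underside on the bench; z up.
There are look-alikes about, which are no part of the job. What is shaped like the breaker_yellow but purple or turquoise is not meant.

How it is judged:
By the outcome, as a careful person would: the job done as asked, in the order asked, and still so for the second after the job is handed in, with the robot touching nothing.
It also fails if it takes over 109 s, if anything falls off the work surface, if the arm or the gripper's body presses on something with over 40 N, if the wrist force passes 120 N, or if a joint passes its speed limit or range.

## Working session

There is one attempt and no reset: what is moved stays moved. The work goes in short steps, Python scripts to look and compute and a tool call to move; the robot and the scene stay as the last step left them, time stands still between calls to the robot, and variables do not carry over. Pictures are saved under pics/ and viewed, and the job is handed in when it is done.

Besides the shell and the picture viewer there is one more tool, called after "Call:" as a command line: name --argument value ..., lists and objects as JSON in quotes. move_arm: Moves the arm, as the interface text tells. Its arguments: {"type":"object","properties":{"motion":{"type":"array"},"force":{"type":"number"}},"required":["motion"]}

```bash
ls; mkdir -p pics
python3 - <<'E'
from plant import arm
import cv2,numpy as np
s=arm.sense();print(s, arm.grip_point_offset)
for n in("top","side","wrist"):
    p,d=arm.grab_frame(n); cv2.imwrite(f"pics/{n}0.png",p[:,:,::-1]); np.savez(f"{n}0.npz",p=p,d=d)
    print(n,{k:np.round(v,3).tolist() for k,v in arm.calibration(n).items()})
E
```

```text
pics
{'t': 0.0, 'joint_pos': array([-1.0985019 ,  0.50830218, -0.23752131,  1.50113455,  0.12568848,
        1.14886308, -0.15476694]), 'dq': array([ 0.00052883,  0.00253001,  0.00029118, -0.00023972,  0.00126737,
        0.00077545, -0.00052266]), 'effort': array([ 3.95696361e-04, -6.20586705e+01, -2.18581259e+00, -2.49640596e+01,
        1.29661066e-02,  1.22951606e-02,  1.30257132e-05]), 'position': array([224.01812669, 582.8981868 , 203.95111698]), 'eef_rot': array([ 0.12834142,  0.69535378, -0.12954008,  0.69514816]), 'force': array([-0.01853188, -0.86731024,  0.32996855]), 'wrist_torque': array([-0.02130683, -0.02980117,  0.03341438]), 'opening': 85.56845780994438} 18.700000000000003
top {'fx': 573.498, 'fy': 573.498, 'cx': 323.697, 'cy': 234.652, 'pose': [[0.002, -0.99, 0.142, 289.46], [-1.0, -0.001, 0.009, 10.868], [-0.009, -0.142, -0.99, 1350.931], [0.0, 0.0, 0.0, 1.0]]}
side {'fx': 610.859, 'fy': 610.859, 'cx': 318.983, 'cy': 247.094, 'pose': [[0.786, -0.48, 0.389, -53.803], [-0.618, -0.598, 0.51, -699.238], [-0.012, -0.641, -0.767, 1103.182], [0.0, 0.0, 0.0, 1.0]]}
wrist {'fx': 371.648, 'fy': 371.648, 'cx': 322.366, 'cy': 240.448, 'hand_eye': [[-0.001, -0.299, 0.954, -168.997], [1.0, -0.001, 0.001, 0.874], [0.001, 0.954, 0.299, -77.396], [0.0, 0.0, 0.0, 1.0]]}
```

View pics/top0.png

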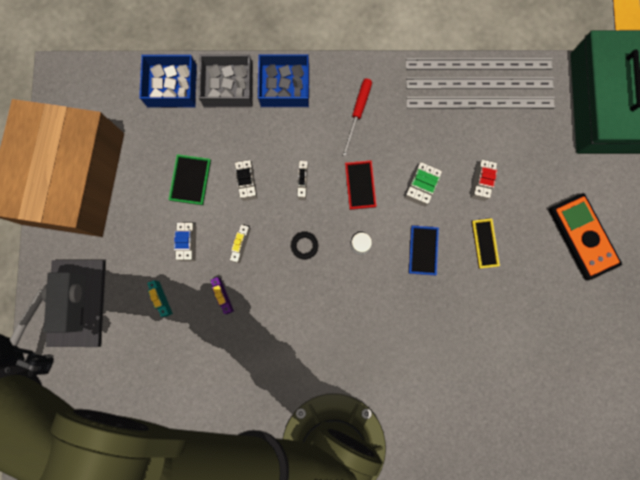

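View pics/side0.png

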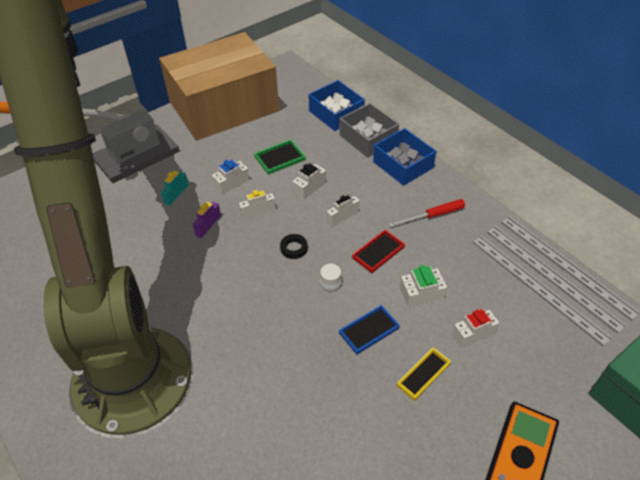

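View pics/wrist0.png

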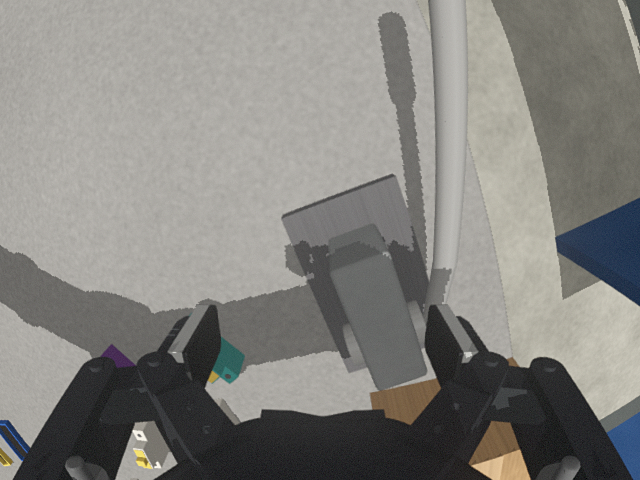

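Candidates in the top view:
- **Yellow:** white body with yellow lever at (239,243). The look-alikes are turquoise (158,297) and purple (222,295), both with yellowish levers.
- **Blue:** breaker at (183,240). The blue bins at (168,80) and (284,80) are not it.
- **Red:** breaker at (486,178). The screwdriver at (363,98) is not it.
- **Green:** breaker at (425,182). The case at (610,90) is not it.
- **Black levers, to leave:** (245,179) and (302,178).
- **Trays:** green (190,180), red (360,184), blue (424,250), yellow (485,243).

Next I'll measure them.

```bash
cat > h.py <<'E'
import numpy as np,cv2
from scipy.spatial.transform import Rotation as R
from plant import arm
def deproj(n,u,v,d):
    c=arm.calibration(n);P=np.array(c["pose"])
    x=np.stack([(u-c["cx"])/c["fx"]*d,(v-c["cy"])/c["fy"]*d,d],-1)
    return x@P[:3,:3].T+P[:3,3]
def plane(n,u,v,z):
    c=arm.calibration(n);P=np.array(c["pose"])
    r=np.stack([(u-c["cx"])/c["fx"],(v-c["cy"])/c["fy"],np.ones_like(u,float)],-1)@P[:3,:3].T
    return P[:3,3]+r*((z-P[2,3])/r[...,2])[...,None]
E
python3 - <<'E'
from h import *
D=np.load("top0.npz");p=D["p"];d=D["d"]
hsv=cv2.cvtColor(p,cv2.COLOR_RGB2HSV)
vv,uu=np.mgrid[:480,:640]
W=deproj("top",uu.astype(float),vv.astype(float),d)
def rect(xy):
    (c,s,a)=cv2.minAreaRect(xy.astype(np.float32)); 
    if s[0]<s[1]: s=s[::-1]; a+=90
    return np.round(c,1),np.round(s,1),round((a+90)%180-90,1)
hr={'yellow':(20,35),'blue':(100,125),'red':None,'green':(45,75)}
def cm(k):
    H,S,V=hsv[...,0],hsv[...,1],hsv[...,2]
    m=((H<8)|(H>172)) if k=='red' else (H>=hr[k][0])&(H<=hr[k][1])
    return m&(S>120)&(V>60)
B={'yellow':(239,243),'blue':(183,240),'red':(486,178),'green':(425,182)}
T={'yellow':(485,243),'blue':(424,250),'red':(360,184),'green':(190,180)}
for k in B:
    u,v=B[k]; box=(abs(uu-u)<26)&(abs(vv-v)<26)
    m=box&(d>0)&(W[...,2]>25)
    print(k,'depthfoot',rect(W[m][:,:2]),'zmax',np.round(np.percentile(W[m][:,2],[5,50,95]),1), m.sum())
    body=box&(((hsv[...,1]<60)&(hsv[...,2]>150))|cm(k))
    n,l,st,_=cv2.connectedComponentsWithStats(body.astype(np.uint8)); i=1+np.argmax(st[1:,4]);yy,xx=np.nonzero(l==i)
    print('  body img@44',rect(plane("top",xx.astype(float),yy.astype(float),44)[:,:2]))
    mm=box&cm(k); yy,xx=np.nonzero(mm)
    print('  lever@62',np.round(plane("top",xx.astype(float),yy.astype(float),62).mean(0),1),mm.sum())
    u,v=T[k]; box=(abs(uu-u)<32)&(abs(vv-v)<32); mm=box&cm(k); yy,xx=np.nonzero(mm)
    print('  tray@14',rect(plane("top",xx.astype(float),yy.astype(float),14)[:,:2]),'z',np.round(np.median(W[mm][:,2]),1))
g=(abs(uu-300)<20)&(abs(vv-290)<10);print('bench z',np.median(W[g][:,2]))
big=cv2.resize(p[150:290,160:510],None,fx=2.28,fy=2.28,interpolation=cv2.INTER_CUBIC);cv2.imwrite("pics/crop.png",big[:,:,::-1])
E
```

```text
yellow depthfoot (array([458.7, 218.6]), array([85.8, 19.7]), -17.0) zmax [31.1 48.  71.5] 371
  body img@44 (array([471.4, 218.6]), array([60.8, 22.1]), -23.8)
  lever@62 [459.3 218.4  62. ] 123
  tray@14 (array([ 462.8, -355.6]), array([115. ,  49.3]), 6.9) z 10.1
blue depthfoot (array([462.9, 345.9]), array([85.2, 38.6]), -0.1) zmax [34.2 50.4 71.8] 683
  body img@44 (array([463.8, 347.8]), array([86., 41.]), 0.1)
  lever@62 [463.6 346.5  62. ] 213
  tray@14 (array([ 445.8, -210.1]), array([112.2,  64.2]), -4.1) z 11.7
red depthfoot (array([ 610.1, -353. ]), array([86.9, 37.3]), -13.4) zmax [33.6 51.3 71.6] 664
  body img@44 (array([ 624.7, -360.6]), array([60.6, 38.9]), -7.4)
  lever@62 [ 610.4 -354.    62. ] 243
  tray@14 (array([603. , -63.4]), array([115.9,  65.1]), 5.4) z 11.1
green depthfoot (array([ 600.9, -209.9]), array([88.5, 54.1]), -23.5) zmax [37.7 57.3 71.9] 885
  body img@44 (array([ 600.6, -211.2]), array([87.9, 56.4]), -23.6)
  lever@62 [ 600.8 -210.5   62. ] 323
  tray@14 (array([615.6, 345. ]), array([111.8,  81.8]), -8.2) z 11.8
bench z -0.3451575291148856
```

View pics/crop.png

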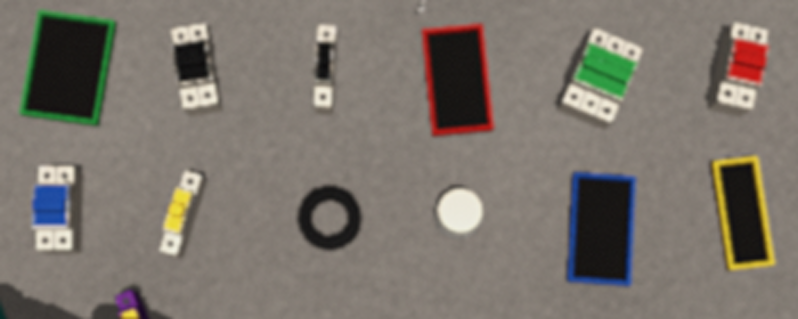

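Run:
```python
from h import *
D=np.load("top0.npz");p=D["p"];d=D["d"]
hsv=cv2.cvtColor(p,cv2.COLOR_RGB2HSV)
vv,uu=np.mgrid[:480,:640]
W=deproj("top",uu.astype(float),vv.astype(float),d)
B={'yellow':(239,243),'blue':(183,240),'red':(486,178),'green':(425,182)}
C={'yellow':(459,218.5),'blue':(463.3,346),'red':(610.2,-353.5),'green':(600.8,-210)}
T={'yellow':(485,243),'blue':(424,250),'red':(360,184),'green':(190,180)}
for k in B:
    u,v=B[k]; box=(abs(uu-u)<26)&(abs(vv-v)<26)
    m=box&(W[...,2]>38)&(W[...,2]<48)
    q=W[m][:,:2]; e=q-C[k]
    a=q[e[:,0]>20].mean(0);b=q[e[:,0]<-20].mean(0); dd=a-b
    print(k,np.round((a+b)/2,1),'ang',round(np.degrees(np.arctan2(dd[1],dd[0])),1),np.linalg.norm(dd).round(1))
    # tray: black floor at z=4
    u,v=T[k]; box=(abs(uu-u)<30)&(abs(vv-v)<30)&(hsv[...,2]<45)
    n,l,st,_=cv2.connectedComponentsWithStats(box.astype(np.uint8)); i=1+np.argmax(st[1:,4]);yy,xx=np.nonzero(l==i)
    q=plane("top",xx.astype(float),yy.astype(float),4)[:,:2]
    print('  floor mean',q.mean(0).round(1),'pca',end=' ')
    w,V=np.linalg.eigh(np.cov(q.T)); t=V[:,1]*np.sign(V[0,1]);print(np.sqrt(12*w).round(1),round(np.degrees(np.arctan2(t[1],t[0])),1))
```

```text
yellow [458.6 218.2] ang -15.9 65.8
  floor mean [ 463.5 -359.3] pca [29.9 98.2] 6.5
blue [463.8 344.4] ang 0.6 66.8
  floor mean [ 447.1 -212.7] pca [50.5 99.8] -3.8
red [ 612.  -352.9] ang -11.4 67.5
  floor mean [605.1 -64.4] pca [49.6 97.9] 5.1
green [ 601.5 -210.8] ang -19.6 68.8
  floor mean [618.5 348.5] pca [68.4 99.4] -8.6
```

The depth footprints match the given sizes: 85×19, 85×38, 87×37 and 88×54 mm, with tops at about 72 mm. The crop shows the white-bodied yellow breaker, clearly distinct from the purple look-alike. Next is the move planner.

```bash
cat >> h.py <<'E'
def tgt(x,y,z,a,flip=0):
    a=np.radians(a+90+180*flip); xt=np.array([0,0,-1.]);yt=np.array([np.cos(a),np.sin(a),0])
    return np.array([x,y,z]),R.from_matrix(np.stack([xt,yt,np.cross(xt,yt)],1))
def need(x,y,z,a):
    s=arm.sense();r0=R.from_quat(s["eef_rot"]);print('t',round(s["t"],2),'pos',s["position"].round(1),'q7',s["joint_pos"].round(2)[[0,4,6]],'open',round(s["opening"],1),'F',s["force"].round(1))
    y0=r0.as_matrix()[:,1];print(' tool yaw-90:',round(np.degrees(np.arctan2(y0[1],y0[0]))-90,1))
    for f in(0,1):
        p,r=tgt(x,y,z,a,f);print(f,'shift',(r0.inv().apply(p-s["position"])/1000).round(4),'turn',(r0.inv()*r).as_rotvec().round(4))
E
python3 -c "
from h import *
need(459,218.4,140,-16.5)"
```

```text
t 0.15 pos [224.  583.  204.1] q7 [-1.1   0.13 -0.15] open 85.4 F [ 0.2  0.1 -0.2]
 tool yaw-90: -21.0
0 shift [ 0.0645 -0.256   0.3501] turn [-0.0788 -0.0001  0.0013]
1 shift [ 0.0645 -0.256   0.3501] turn [3.0628e+00 2.0000e-03 1.0000e-04]
```

Call:
move_arm --motion '[[[0.0645,-0.256,0.35,-0.079,0,0.001,0.06],[0.0645,-0.256,0.35,-0.079,0,0.001,0.06],[0.0645,-0.256,0.35,-0.079,0,0.001,0.06],[0.0645,-0.256,0.35,-0.079,0,0.001,0.06],[0.0645,-0.256,0.35,-0.079,0,0.001,0.06],[0.0645,-0.256,0.35,-0.079,0,0.001,0.06],[0.0645,-0.256,0.35,-0.079,0,0.001,0.06],[0.0645,-0.256,0.35,-0.079,0,0.001,0.06],[0.0645,-0.256,0.35,-0.079,0,0.001,0.06],[0.0645,-0.256,0.35,-0.079,0,0.001,0.06],[0.0645,-0.256,0.35,-0.079,0,0.001,0.06],[0.0645,-0.256,0.35,-0.079,0,0.001,0.06]]]' --force 40

```text
t: 1.35
position: [458.3, 219.7, 140.0]
eef_rot: [0.101, 0.7, -0.101, 0.7]
force: [-0.2, -0.1, -0.6]
opening: 60.4
```

```bash
cat >> h.py <<'E'
def wray(u,v,z,pos,rot):
    c=arm.calibration("wrist");H=np.array(c["hand_eye"]);du=u-c["cx"];dv=v-c["cy"];r=np.hypot(du,dv)+1e-9;th=r/c["fx"]
    ray=np.stack([np.sin(th)*du/r,np.sin(th)*dv/r,np.cos(th)],-1)@H[:3,:3].T
    ray=R.from_quat(rot).apply(ray.reshape(-1,3)); o=R.from_quat(rot).apply(H[:3,3])+pos
    return o+ray*((z-o[2])/ray[:,2])[:,None]
E
python3 - <<'E'
from h import *
s=arm.sense();p,d=arm.grab_frame("wrist");cv2.imwrite("pics/w1.png",p[:,:,::-1]);np.savez("w1.npz",p=p,d=d,pos=s["position"],rot=s["eef_rot"])
need(459,218.4,25,-16.5)
E
```

```text
t 1.4 pos [458.2 220.  140.1] q7 [-0.36  0.1   0.68] open 59.9 F [0.5 0.3 0.6]
 tool yaw-90: -16.4
0 shift [ 0.1151 -0.0014  0.0013] turn [ 0.0026 -0.0004 -0.0004]
1 shift [ 0.1151 -0.0014  0.0013] turn [-3.139e+00  6.000e-04 -6.000e-04]
```

View pics/w1.png

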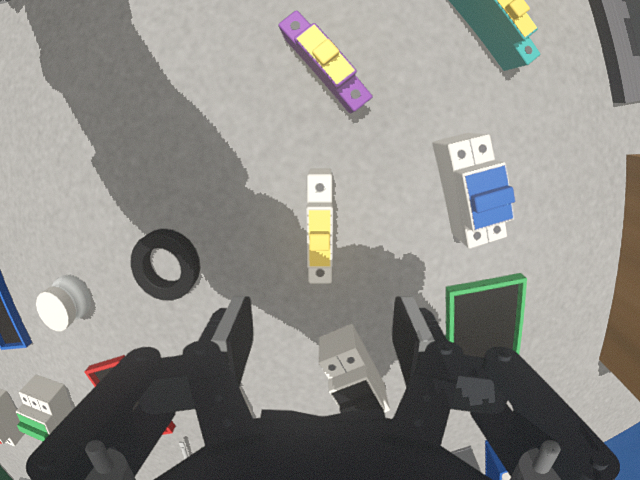

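The wrist view shows the white-bodied yellow breaker upright at (320,230), in line with the jaws. The purple (325,60) and turquoise (500,30) look-alikes are clearly separate. Next I'll cross-check its position by ray.

Run:
```python
from h import *
D=np.load("w1.npz")
a=wray(np.array([319.5,320.]),np.array([188.,272.]),44,D["pos"],D["rot"]);print(a.round(1),a.mean(0).round(1))
e=a[0]-a[1];print(np.degrees(np.arctan2(e[1],e[0]))%180-180)
a=wray(np.array([470.5,487.]),np.array([152.,233.]),44,D["pos"],D["rot"]);print('blue',a.mean(0).round(1))
```

```text
[[425.5 228.4  44. ]
 [487.9 210.2  44. ]] [456.7 219.3  44. ]
-16.23934385799015
blue [462.2 345.7  44. ]
```

The two views agree to 2 mm, so I'll descend and grip.

Call:
move_arm --motion '[[[0.04,-0.001,0,0.002,0,0,0.06],[0.08,-0.001,0,0.002,0,0,0.06],[0.105,-0.001,0,0.002,0,0,0.06],[0.115,-0.001,0,0.002,0,0,0.06],[0.115,-0.001,0,0.002,0,0,0.06],[0.115,-0.001,0,0.002,0,0,0.01],[0.115,-0.001,0,0.002,0,0,0.01],[0.115,-0.001,0,0.002,0,0,0.01],[0.115,-0.001,0,0.002,0,0,0.01],[0.115,-0.001,0,0.002,0,0,0.01],[0.115,-0.001,0,0.002,0,0,0.01],[0.115,-0.001,0,0.002,0,0,0.01]]]' --force 40

```text
t: 2.6
position: [458.6, 219.4, 26.5]
eef_rot: [0.102, 0.699, -0.101, 0.7]
force: [-0.1, -0.4, 6.1]
opening: 17.2
```

Call:
move_arm --motion '[[[-0.02,0,0,0,0,0,0.01],[-0.06,0,0,0,0,0,0.01],[-0.1,0,0,0,0,0,0.01],[-0.12,0,0,0,0,0,0.01],[-0.12,0,0,0,0,0,0.01]]]'

```text
t: 3.1
position: [460.2, 220.1, 150.1]
eef_rot: [0.103, 0.697, -0.1, 0.702]
force: [0.3, 0.1, -0.9]
opening: 16.7
```

Run:
```python
from h import *
s=arm.sense();p,d=arm.grab_frame("wrist");cv2.imwrite("pics/w2.png",p[:,:,::-1])
need(463,-357,146,6.5)
```

```text
t 3.15 pos [459.2 219.5 148.2] q7 [-0.35  0.1   0.68] open 16.9 F [-0.5 -0.1 -1.2]
 tool yaw-90: -16.5
0 shift [ 5.000e-04 -5.517e-01  1.673e-01] turn [-0.4014  0.005  -0.0034]
1 shift [ 5.000e-04 -5.517e-01  1.673e-01] turn [ 2.7401 -0.0047 -0.007 ]
```

View pics/w2.png

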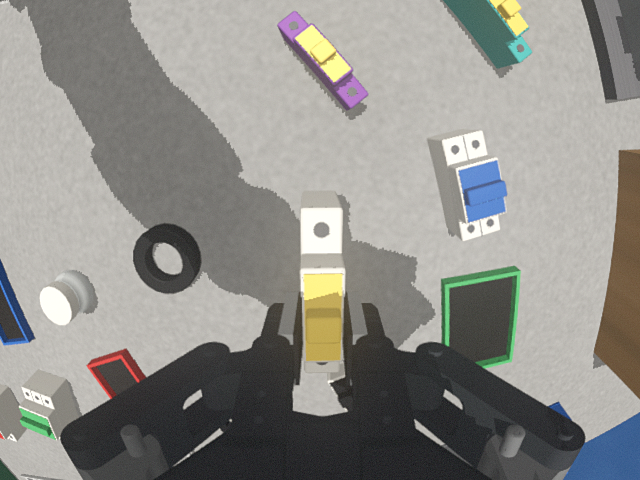

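The yellow breaker is held upright between the pads at (322,300). Carrying it to the yellow tray.

Call:
move_arm --motion '[[[0,-0.046,0.014,-0.033,0,0,0.01],[0,-0.092,0.028,-0.066,0,0,0.01],[0,-0.138,0.042,-0.1,0,0,0.01],[0,-0.184,0.056,-0.133,0,0,0.01],[0,-0.23,0.07,-0.166,0,0,0.01],[0,-0.276,0.084,-0.2,0,0,0.01],[0,-0.322,0.098,-0.233,0,0,0.01],[0,-0.368,0.112,-0.267,0,0,0.01],[0,-0.414,0.126,-0.3,0,0,0.01],[0,-0.46,0.14,-0.333,0,0,0.01],[0,-0.506,0.154,-0.367,0,0,0.01],[0,-0.552,0.167,-0.401,0.005,-0.003,0.01]]]'

```text
t: 4.35
position: [461.4, -358.9, 144.9]
eef_rot: [-0.04, 0.707, 0.041, 0.705]
force: [1.3, 0.3, -0.1]
opening: 16.8
```

Call:
move_arm --motion '[[[0,0,0,0,0,0,0.01]]]'

```text
t: 4.45
position: [458.4, -366.5, 143.0]
eef_rot: [-0.038, 0.708, 0.037, 0.704]
force: [-0.3, 0.4, -1.4]
opening: 16.7
```

Run:
```python
from h import *
need(463,-357,80,6.5)
s=arm.sense();p,d=arm.grab_frame("wrist");cv2.imwrite("pics/w3.png",p[:,:,::-1]);np.savez("w3.npz",p=p,d=d,pos=s["position"],rot=s["eef_rot"])
```

```text
t 4.45 pos [ 458.4 -366.5  143. ] q7 [0.74 0.1  2.21] open 16.7 F [-0.3  0.4 -1.4]
 tool yaw-90: 6.1
0 shift [0.063  0.0091 0.0059] turn [-0.0074 -0.0046  0.0007]
1 shift [0.063  0.0091 0.0059] turn [3.1342e+00 1.1000e-03 7.2000e-03]
```

View pics/w3.png

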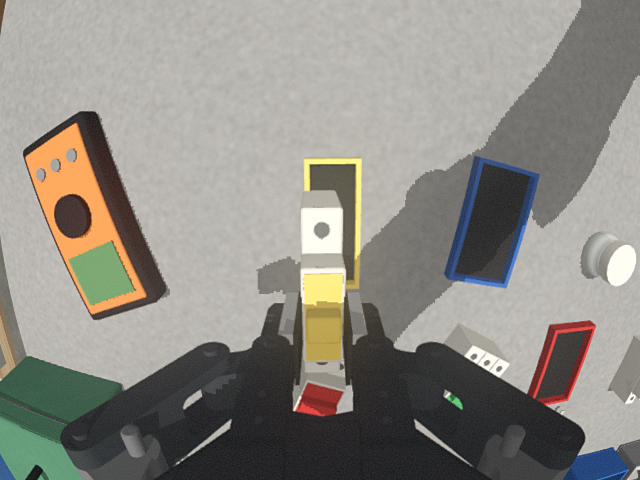

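Run:
```python
from h import *
D=np.load("w3.npz")
a=wray(np.array([305,361.,358]),np.array([159.,158.,287]),14,D["pos"],D["rot"]);print(a.round(1)); m=a[:2].mean(0); 
e=a[0]-a[1];n=np.degrees(np.arctan2(-e[0],e[1]));print('ang',n, np.linalg.norm(e[:2]),'len',np.linalg.norm(a[2]-a[1]))
t=np.radians(6.5);print('centre',m[:2]+56.5*np.array([np.cos(t),np.sin(t)]))
```

```text
[[ 407.9 -384.5   14. ]
 [ 402.2 -340.1   14. ]
 [ 513.6 -327.8   14. ]]
ang -172.70224022592583 44.854115880558176 len 112.1039003895568
centre [ 461.16564057 -355.90198155]
```

```bash
python3 -c "
from h import *
need(462,-356.7,50,6.7)"
```

```text
t 4.5 pos [ 458.8 -362.6  142.6] q7 [0.74 0.1  2.21] open 16.9 F [-0.3  1.7 -1.2]
 tool yaw-90: 6.2
0 shift [0.0926 0.0053 0.0042] turn [-0.0091 -0.0048 -0.0026]
1 shift [0.0926 0.0053 0.0042] turn [ 3.1325 -0.0041  0.0076]
```

Call:
move_arm --motion '[[[0.02,0.0053,0.004,-0.009,-0.005,-0.0026,0.01],[0.05,0.0053,0.004,-0.009,-0.005,-0.0026,0.01],[0.08,0.0053,0.004,-0.009,-0.005,-0.0026,0.01],[0.093,0.0053,0.004,-0.009,-0.005,-0.0026,0.01],[0.093,0.0053,0.004,-0.009,-0.005,-0.0026,0.01],[0.093,0.0053,0.004,-0.009,-0.005,-0.0026,0.01]]]'

```text
t: 5.1
position: [462.2, -356.3, 50.1]
eef_rot: [-0.041, 0.706, 0.042, 0.706]
force: [0.1, -0.7, -1.4]
opening: 16.7
```

```bash
python3 -c "
from h import *
need(462,-356.7,31,6.7)"
```

```text
t 5.1 pos [ 462.2 -356.3   50.1] q7 [0.71 0.13 2.18] open 16.7 F [ 0.1 -0.7 -1.4]
 tool yaw-90: 6.7
0 shift [ 0.0191 -0.0004 -0.0003] turn [ 0.0005  0.0004 -0.0001]
1 shift [ 0.0191 -0.0004 -0.0003] turn [-3.1411e+00  2.0000e-04  7.0000e-04]
```

Call:
move_arm --motion '[[[0.008,0,0,0,0,0,0.01],[0.014,0,0,0,0,0,0.01],[0.018,0,0,0,0,0,0.01],[0.0195,0,0,0,0,0,0.01],[0.0205,0,0,0,0,0,0.01],[0.0205,0,0,0,0,0,0.01]]]'

```text
t: 5.7
position: [462.1, -356.5, 30.5]
eef_rot: [-0.041, 0.706, 0.041, 0.706]
force: [-2.6, 1.5, 7.2]
opening: 16.9
```

Contact at the expected height (30.5 mm, 7 N). Releasing and lifting.

Call:
move_arm --motion '[[[0,0,0,0,0,0,0.045],[0,0,0,0,0,0,0.045],[0,0,0,0,0,0,0.045],[-0.03,0,0,0,0,0,0.06],[-0.07,0,0,0,0,0,0.07],[-0.1,0,0,0,0,0,0.07],[-0.115,0,0,0,0,0,0.07],[-0.115,0,0,0,0,0,0.07]]]'

```text
t: 6.5
position: [463.3, -357.3, 147.9]
eef_rot: [-0.043, 0.704, 0.04, 0.707]
force: [0.4, 0.3, 0.6]
opening: 70.1
```

Run:
```python
from h import *
p,d=arm.grab_frame("wrist");cv2.imwrite("pics/w4.png",p[:,:,::-1])
need(463,345.8,146,0.5)
```

```text
t 6.55 pos [ 462.5 -356.8  146.2] q7 [0.73 0.1  2.2 ] open 70.2 F [ 0.7  0.3 -0.4]
 tool yaw-90: 6.7
0 shift [-0.0009  0.6977  0.0825] turn [0.1083 0.002  0.0017]
1 shift [-0.0009  0.6977  0.0825] turn [-3.0333e+00 -2.6000e-03  3.1000e-03]
```

View pics/w4.png

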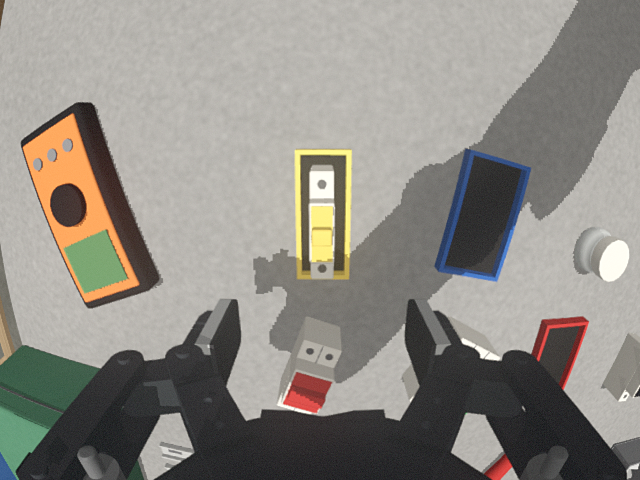

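The yellow breaker stands centred in its tray at (322,220). Now the blue one.

Call:
move_arm --motion '[[[0,0.046,0.0055,0.007,0,0,0.07],[0,0.092,0.011,0.014,0,0,0.07],[0,0.138,0.0165,0.021,0,0,0.07],[0,0.184,0.022,0.028,0,0,0.07],[0,0.23,0.0275,0.036,0,0,0.07],[0,0.276,0.033,0.043,0,0,0.07],[0,0.322,0.0385,0.05,0,0,0.07],[0,0.368,0.044,0.057,0,0,0.07],[0,0.414,0.049,0.064,0,0,0.07],[0,0.46,0.0545,0.071,0,0,0.07],[0,0.5,0.059,0.078,0,0,0.07],[0,0.52,0.0615,0.081,0,0,0.07]]]'

```text
t: 7.75
position: [461.4, 171.0, 144.0]
eef_rot: [-0.014, 0.707, 0.014, 0.707]
force: [0.9, 0.2, -0.7]
opening: 69.5
```

```bash
python3 -c "
from h import *
need(463,345.8,140,0.5)"
```

```text
t 7.75 pos [461.4 171.  144. ] q7 [-0.21  0.13  1.07] open 69.5 F [ 0.9  0.2 -0.7]
 tool yaw-90: 2.3
0 shift [0.004  0.1746 0.0086] turn [0.0318 0.     0.0004]
1 shift [0.004  0.1746 0.0086] turn [-3.1098e+00 -6.0000e-04  0.0000e+00]
```

Call:
move_arm --motion '[[[0.002,0.045,0.003,0.012,0,0,0.07],[0.004,0.09,0.005,0.022,0,0,0.07],[0.004,0.13,0.007,0.032,0,0,0.07],[0.004,0.158,0.0086,0.032,0,0,0.07],[0.004,0.1745,0.0086,0.032,0,0,0.07],[0.004,0.1745,0.0086,0.032,0,0,0.07],[0.004,0.1745,0.0086,0.032,0,0,0.07]]]'

```text
t: 8.45
position: [462.9, 343.9, 139.0]
eef_rot: [-0.004, 0.708, 0.002, 0.707]
force: [0.6, 0.9, -0.8]
opening: 70.0
```

Run:
```python
from h import *
s=arm.sense();p,d=arm.grab_frame("wrist");cv2.imwrite("pics/w5.png",p[:,:,::-1]);np.savez("w5.npz",p=p,d=d,pos=s["position"],rot=s["eef_rot"])
need(463,345.8,25,0.5)
```

```text
t 8.5 pos [463.2 343.4 139.4] q7 [-0.51  0.16  0.74] open 69.8 F [ 0.  -0.6  0.5]
 tool yaw-90: 0.4
0 shift [ 0.1144  0.0027 -0.0002] turn [-0.0021 -0.0006  0.0024]
1 shift [ 0.1144  0.0027 -0.0002] turn [3.1395e+00 3.8000e-03 1.0000e-03]
```

View pics/w5.png

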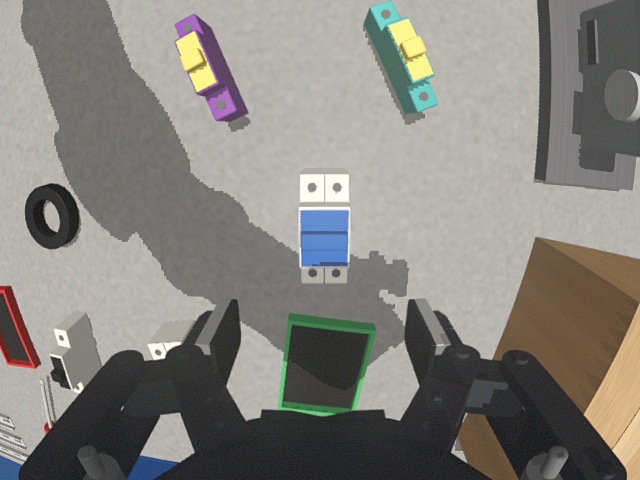

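The blue breaker at (325,230) is square to the jaws, 2–3 mm to the right, which agrees with the top view. Descending to grip.

Call:
move_arm --motion '[[[0.04,0.0025,0,-0.002,0,0.002,0.07],[0.08,0.0025,0,-0.002,0,0.002,0.07],[0.105,0.0025,0,-0.002,0,0.002,0.07],[0.114,0.0025,0,-0.002,0,0.002,0.07],[0.114,0.0025,0,-0.002,0,0.002,0.07],[0.114,0.0025,0,-0.002,0,0.002,0.028],[0.114,0.0025,0,-0.002,0,0.002,0.028],[0.114,0.0025,0,-0.002,0,0.002,0.028],[0.114,0.0025,0,-0.002,0,0.002,0.028],[0.114,0.0025,0,-0.002,0,0.002,0.028],[0.114,0.0025,0,-0.002,0,0.002,0.028]]]' --force 55

```text
t: 9.6
position: [464.1, 345.9, 27.2]
eef_rot: [-0.003, 0.706, 0.003, 0.708]
force: [-0.9, -1.3, 6.0]
opening: 34.7
```

Call:
move_arm --motion '[[[-0.02,0,0,0,0,0,0.028],[-0.06,0,0,0,0,0,0.028],[-0.1,0,0,0,0,0,0.028],[-0.117,0,0,0,0,0,0.028],[-0.12,0,0,0,0,0,0.028],[-0.12,0,0,0,0,0,0.028]]]'

```text
t: 10.2
position: [463.9, 345.7, 147.5]
eef_rot: [-0.003, 0.706, 0.003, 0.708]
force: [-0.2, -0.0, -3.2]
opening: 34.0
```

Run:
```python
from h import *
s=arm.sense();p,d=arm.grab_frame("wrist");cv2.imwrite("pics/w6.png",p[:,:,::-1])
need(446,-211,146,-4)
```

```text
t 10.25 pos [463.4 345.3 146.5] q7 [-0.51  0.15  0.74] open 34.0 F [-0.1 -0.9 -2.6]
 tool yaw-90: 0.5
0 shift [ 5.000e-04 -5.562e-01 -2.200e-02] turn [ 0.0782  0.0011 -0.    ]
1 shift [ 5.000e-04 -5.562e-01 -2.200e-02] turn [-3.0634e+00  0.0000e+00  1.6000e-03]
```

View pics/w6.png

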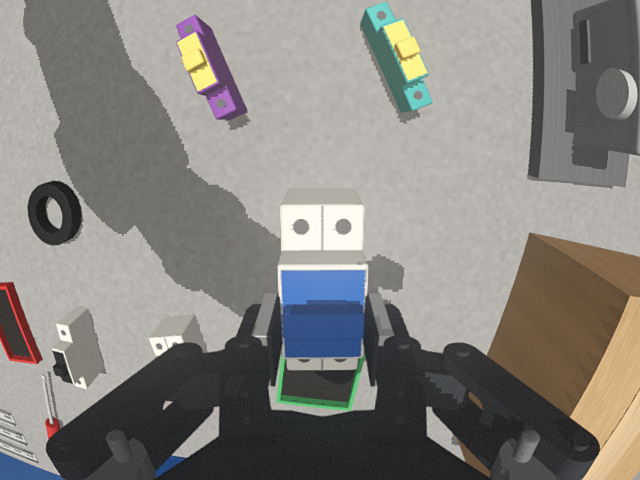

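The blue breaker is held upright. Carrying it to the blue tray.

Call:
move_arm --motion '[[[0,-0.046,-0.002,0.006,0,0,0.028],[0,-0.092,-0.004,0.013,0,0,0.028],[0,-0.138,-0.0055,0.019,0,0,0.028],[0,-0.184,-0.0075,0.026,0,0,0.028],[0,-0.23,-0.009,0.032,0,0,0.028],[0,-0.276,-0.011,0.039,0,0,0.028],[0,-0.322,-0.013,0.045,0,0,0.028],[0,-0.368,-0.0145,0.052,0,0,0.028],[0,-0.414,-0.0165,0.058,0,0,0.028],[0,-0.456,-0.018,0.064,0,0,0.028],[0,-0.49,-0.0195,0.069,0,0,0.028],[0,-0.51,-0.02,0.072,0,0,0.028]]]'

```text
t: 11.45
position: [445.9, -168.0, 144.9]
eef_rot: [0.024, 0.707, -0.024, 0.706]
force: [0.6, 0.4, -3.2]
opening: 33.9
```

Run:
```python
from h import *
need(446,-211,130,-4)
s=arm.sense();p,d=arm.grab_frame("wrist");cv2.imwrite("pics/w7.png",p[:,:,::-1]);np.savez("w7.npz",p=p,d=d,pos=s["position"],rot=s["eef_rot"])
```

```text
t 11.45 pos [ 445.9 -168.   144.9] q7 [0.42 0.07 1.73] open 33.9 F [ 0.6  0.4 -3.2]
 tool yaw-90: -3.9
0 shift [ 0.0149 -0.0428  0.003 ] turn [ 0.0023 -0.002   0.0004]
1 shift [ 0.0149 -0.0428  0.003 ] turn [-3.1393e+00 -6.0000e-04 -3.2000e-03]
```

View pics/w7.png

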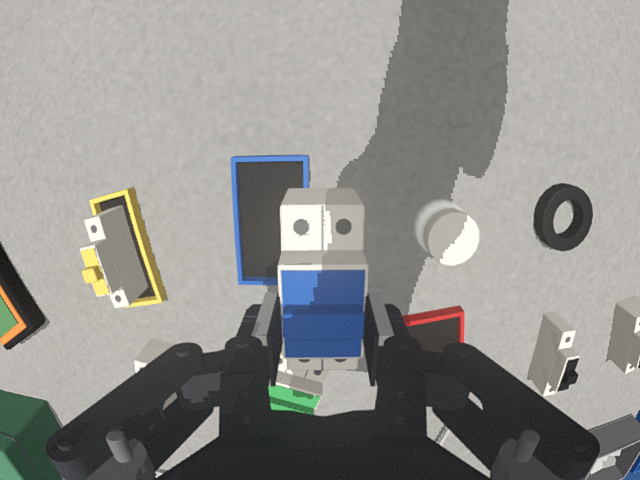

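Checking the blue tray's corners: near edge (232,157)–(310,155), far-left corner (238,284).

```bash
cat >> h.py <<'E'
def tray(f,c1,c2,c3):
    D=np.load(f);a=wray(np.array([c1[0],c2[0],c3[0]],float),np.array([c1[1],c2[1],c3[1]],float),14,D["pos"],D["rot"])
    e=a[1]-a[0];l=a[2]-a[0];print('w',np.linalg.norm(e).round(1),'l',np.linalg.norm(l).round(1),'centre by diagonal',((a[1]+a[2])/2).round(1),'ang edge',np.degrees(np.arctan2(l[1],l[0])).round(1),np.degrees(np.arctan2(e[0],-e[1])).round(1))
E
python3 -c "
from h import *
tray('w7.npz',(232,157),(310,155),(238,284))
need(446,-211,50,-4)"
```

```text
w 64.0 l 112.5 centre by diagonal [ 444.3 -209.6   14. ] ang edge -4.8 176.3
t 11.5 pos [ 445.9 -170.7  144.9] q7 [0.43 0.07 1.73] open 34.3 F [ 0.8 -3.  -1.9]
 tool yaw-90: -4.0
0 shift [ 0.095  -0.04    0.0031] turn [-0.0003 -0.0018  0.0019]
1 shift [ 0.095  -0.04    0.0031] turn [3.1413e+00 3.0000e-03 2.8000e-03]
```

Call:
move_arm --motion '[[[0,-0.025,0.001,0,0,0,0.028],[0,-0.0395,0.0022,0,-0.002,0.002,0.028],[0.02,-0.0395,0.0022,0,-0.002,0.002,0.028],[0.05,-0.0395,0.0022,0,-0.002,0.002,0.028],[0.08,-0.0395,0.0022,0,-0.002,0.002,0.028],[0.095,-0.0395,0.0022,0,-0.002,0.002,0.028],[0.095,-0.0395,0.0022,0,-0.002,0.002,0.028],[0.095,-0.0395,0.0022,0,-0.002,0.002,0.028]]]'

```text
t: 12.3
position: [444.6, -210.0, 49.4]
eef_rot: [0.025, 0.707, -0.024, 0.706]
force: [0.3, 0.5, -3.3]
opening: 34.1
```

```bash
python3 -c "
from h import *
need(445,-210.3,31.2,-4.1)"
```

```text
t 12.3 pos [ 444.6 -210.    49.4] q7 [0.48 0.1  1.78] open 34.1 F [ 0.3  0.5 -3.3]
 tool yaw-90: -4.0
0 shift [ 0.0182 -0.0003  0.0004] turn [ 0.0018 -0.0017 -0.0008]
1 shift [ 0.0182 -0.0003  0.0004] turn [-3.1398e+00  1.3000e-03 -2.7000e-03]
```

Call:
move_arm --motion '[[[0.008,0,0,0,0,0,0.028],[0.014,0,0,0,-0.001,0,0.028],[0.017,0,0,0,-0.001,0,0.028],[0.0185,0,0,0,-0.001,0,0.028],[0.0192,0,0,0,-0.001,0,0.028],[0.0192,0,0,0,-0.001,0,0.028]]]'

```text
t: 12.9
position: [444.4, -210.1, 31.2]
eef_rot: [0.025, 0.707, -0.025, 0.707]
force: [-3.1, 0.2, 8.6]
opening: 34.2
```

Contact at 31.2 mm with 8.6 N. Releasing and lifting.

Call:
move_arm --motion '[[[0,0,0,0,0,0,0.06],[0,0,0,0,0,0,0.06],[0,0,0,0,0,0,0.06],[-0.03,0,0,0,0,0,0.065],[-0.07,0,0,0,0,0,0.07],[-0.1,0,0,0,0,0,0.07],[-0.115,0,0,0,0,0,0.07],[-0.115,0,0,0,0,0,0.07]]]'

```text
t: 13.7
position: [445.9, -210.7, 148.3]
eef_rot: [0.024, 0.705, -0.025, 0.708]
force: [0.7, -0.6, -0.5]
opening: 70.0
```

Run:
```python
from h import *
p,d=arm.grab_frame("wrist");cv2.imwrite("pics/w8.png",p[:,:,::-1])
need(611,-353.2,142,-12)
```

```text
t 13.75 pos [ 445.  -210.4  146.8] q7 [0.5  0.07 1.82] open 69.9 F [ 0.4  0.5 -0.6]
 tool yaw-90: -4.0
0 shift [ 0.0051 -0.1308  0.1756] turn [0.1394 0.0017 0.0003]
1 shift [ 0.0051 -0.1308  0.1756] turn [-3.0022e+00 -4.0000e-04  2.5000e-03]
```

View pics/w8.png

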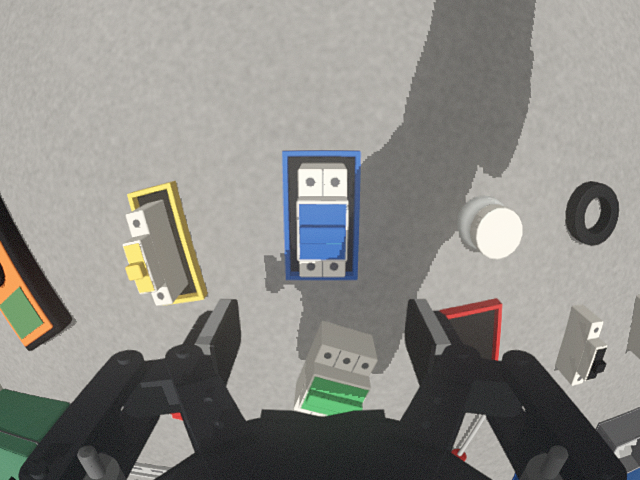

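The blue breaker sits centred in its tray at (322,220). Next is red.

Call:
move_arm --motion '[[[0.001,-0.026,0.035,0.028,0,0,0.07],[0.002,-0.052,0.07,0.056,0,0,0.07],[0.003,-0.078,0.105,0.083,0,0,0.07],[0.004,-0.104,0.14,0.111,0,0,0.07],[0.005,-0.122,0.164,0.13,0,0,0.07],[0.005,-0.131,0.1756,0.139,0,0,0.07],[0.005,-0.131,0.1756,0.139,0,0,0.07],[0.005,-0.131,0.1756,0.139,0,0,0.07]]]'

```text
t: 14.55
position: [610.1, -352.6, 140.0]
eef_rot: [0.074, 0.704, -0.073, 0.703]
force: [-0.9, 0.7, 0.5]
opening: 70.0
```

Run:
```python
from h import *
s=arm.sense();p,d=arm.grab_frame("wrist");cv2.imwrite("pics/w9.png",p[:,:,::-1]);np.savez("w9.npz",p=p,d=d,pos=s["position"],rot=s["eef_rot"])
need(611,-353.2,25,-12)
```

```text
t 14.6 pos [ 610.  -352.3  140.8] q7 [0.54 0.06 1.8 ] open 69.7 F [0.  0.3 0.1]
 tool yaw-90: -11.9
0 shift [ 0.1158 -0.0007  0.0012] turn [ 0.001  -0.0007 -0.0008]
1 shift [ 0.1158 -0.0007  0.0012] turn [-3.1406e+00  1.2000e-03 -1.1000e-03]
```

View pics/w9.png

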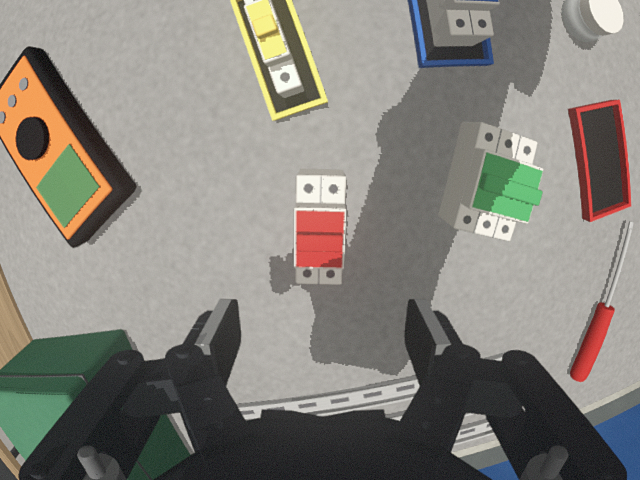

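Run:
```python
from h import *
D=np.load("w9.npz")
a=wray(np.array([320.5,318.5]),np.array([188.,273.5]),44,D["pos"],D["rot"]);e=a[1]-a[0];print(a.mean(0).round(1),np.degrees(np.arctan2(e[1],e[0])))
a=wray(np.array([508,486.5]),np.array([143.,224.]),44,D["pos"],D["rot"]);e=a[1]-a[0];print('green',a.mean(0).round(1),np.degrees(np.arctan2(e[1],e[0])))
need(609.7,-353,25,-12.8)
```

```text
[ 609.2 -353.4   44. ] -13.425649114871238
green [ 599.3 -209.9   44. ] -23.3944311100944
t 14.6 pos [ 610.  -352.3  140.8] q7 [0.54 0.06 1.8 ] open 69.7 F [0.  0.3 0.1]
 tool yaw-90: -11.9
0 shift [ 1.158e-01 -8.000e-04 -1.000e-04] turn [ 0.015  -0.0007 -0.0008]
1 shift [ 1.158e-01 -8.000e-04 -1.000e-04] turn [-3.1266e+00  1.2000e-03 -1.1000e-03]
```

The red breaker at (320,230) sits at the expected spot, turned -13°. Descending to grip.

Call:
move_arm --motion '[[[0.04,-0.001,0,0.02,0,0,0.07],[0.08,-0.001,0,0.02,0,0,0.07],[0.105,-0.001,0,0.02,0,0,0.07],[0.115,-0.001,0,0.02,0,0,0.07],[0.115,-0.001,0,0.02,0,0,0.07],[0.115,-0.001,0,0.02,0,0,0.028],[0.115,-0.001,0,0.02,0,0,0.028],[0.115,-0.001,0,0.02,0,0,0.028],[0.115,-0.001,0,0.02,0,0,0.028],[0.115,-0.001,0,0.02,0,0,0.028],[0.115,-0.001,0,0.02,0,0,0.028]]]' --force 55

```text
t: 15.7
position: [610.9, -354.1, 28.1]
eef_rot: [0.08, 0.702, -0.081, 0.703]
force: [-0.6, -0.7, 7.0]
opening: 34.1
```

Call:
move_arm --motion '[[[-0.02,0,0,0,0,0,0.028],[-0.06,0,0,0,0,0,0.028],[-0.1,0,0,0,0,0,0.028],[-0.117,0,0,0,0,0,0.028],[-0.12,0,0,0,0,0,0.028],[-0.12,0,0,0,0,0,0.028]]]'

```text
t: 16.3
position: [610.4, -353.9, 148.2]
eef_rot: [0.08, 0.701, -0.081, 0.704]
force: [0.0, -0.4, -2.4]
opening: 34.1
```

Run:
```python
from h import *
s=arm.sense();p,d=arm.grab_frame("wrist");cv2.imwrite("pics/w10.png",p[:,:,::-1])
need(603.5,-64,146,5.2)
```

```text
t 16.35 pos [ 609.9 -353.6  147. ] q7 [0.54 0.06 1.79] open 34.1 F [ 0.3 -0.5 -3.4]
 tool yaw-90: -13.1
0 shift [ 0.0009  0.2806 -0.0718] turn [-3.194e-01  1.000e-03  1.000e-04]
1 shift [ 0.0009  0.2806 -0.0718] turn [ 2.8222e+00  1.0000e-04 -1.4000e-03]
```

View pics/w10.png

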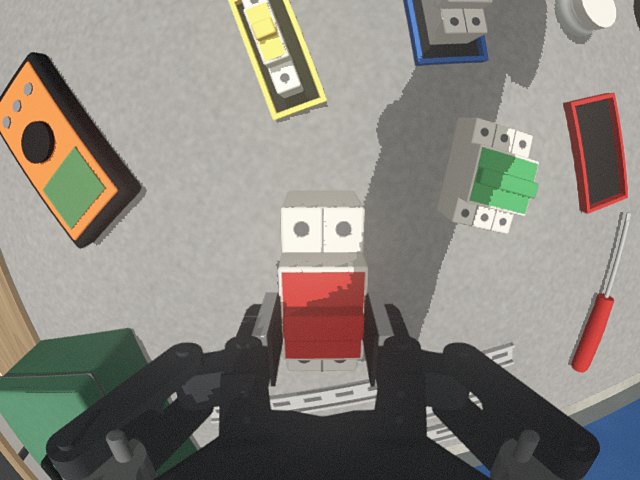

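The red breaker is held upright. Carrying it to the red tray, stopping slightly short so I can see the tray.

Call:
move_arm --motion '[[[0,0.044,-0.011,-0.05,0,0,0.028],[0,0.088,-0.0225,-0.1,0,0,0.028],[0,0.132,-0.034,-0.15,0,0,0.028],[0,0.176,-0.045,-0.2,0,0,0.028],[0,0.21,-0.054,-0.24,0,0,0.028],[0,0.232,-0.059,-0.28,0,0,0.028],[0,0.242,-0.062,-0.319,0,0,0.028],[0,0.242,-0.062,-0.319,0,0,0.028]]]'

```text
t: 17.15
position: [604.1, -103.2, 146.2]
eef_rot: [-0.033, 0.706, 0.033, 0.706]
force: [0.4, -1.1, -1.9]
opening: 34.0
```

Run:
```python
from h import *
s=arm.sense();p,d=arm.grab_frame("wrist");cv2.imwrite("pics/w11.png",p[:,:,::-1]);np.savez("w11.npz",p=p,d=d,pos=s["position"],rot=s["eef_rot"])
need(603.5,-64,50,5.2)
```

```text
t 17.2 pos [ 604.2 -105.3  146.4] q7 [0.24 0.11 1.69] open 34.1 F [-1.  -0.5 -2.2]
 tool yaw-90: 5.1
0 shift [0.0964 0.0413 0.003 ] turn [-0.0013  0.      0.0012]
1 shift [0.0964 0.0413 0.003 ] turn [ 3.1403e+00  1.8000e-03 -1.0000e-04]
```

View pics/w11.png

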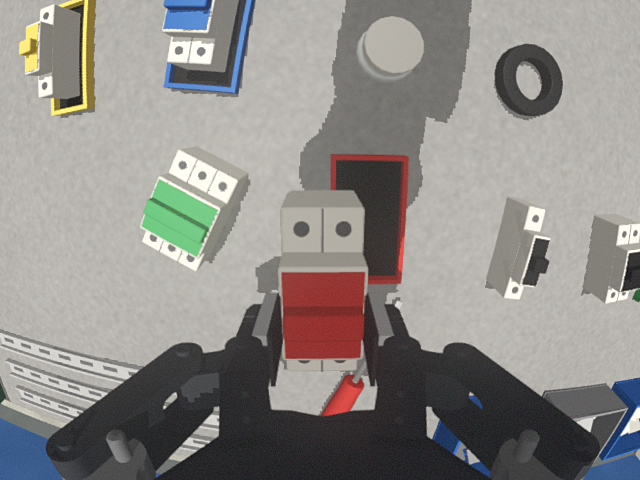

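```bash
python3 -c "
from h import *
tray('w11.npz',(408.5,156),(331,155),(403,283))
need(603,-64,50,5.2)"
```

```text
w 63.7 l 112.8 centre by diagonal [601.9 -62.1  14. ] ang edge 6.3 5.7
t 17.2 pos [ 604.2 -105.3  146.4] q7 [0.24 0.11 1.69] open 34.1 F [-1.  -0.5 -2.2]
 tool yaw-90: 5.1
0 shift [0.0964 0.0413 0.0025] turn [-0.0013  0.      0.0012]
1 shift [0.0964 0.0413 0.0025] turn [ 3.1403e+00  1.8000e-03 -1.0000e-04]
```

Call:
move_arm --motion '[[[0,0.025,0.001,-0.003,0,0,0.028],[0,0.042,0.0025,-0.006,0,0.001,0.028],[0.02,0.042,0.0025,-0.006,0,0.001,0.028],[0.05,0.042,0.0025,-0.006,0,0.001,0.028],[0.08,0.042,0.0025,-0.006,0,0.001,0.028],[0.095,0.042,0.0025,-0.006,0,0.001,0.028],[0.095,0.042,0.0025,-0.006,0,0.001,0.028],[0.095,0.042,0.0025,-0.006,0,0.001,0.028]]]'

```text
t: 18.0
position: [603.3, -64.1, 51.6]
eef_rot: [-0.033, 0.706, 0.033, 0.706]
force: [0.7, -0.4, -2.4]
opening: 34.1
```

```bash
python3 -c "
from h import *
need(602.8,-63.2,32.1,5.5)"
```

```text
t 18.0 pos [603.3 -64.1  51.6] q7 [0.17 0.14 1.6 ] open 34.1 F [ 0.7 -0.4 -2.4]
 tool yaw-90: 5.4
0 shift [ 0.0195  0.001  -0.0004] turn [-0.0017  0.0001  0.0005]
1 shift [ 0.0195  0.001  -0.0004] turn [ 3.1399e+00  8.0000e-04 -1.0000e-04]
```

Call:
move_arm --motion '[[[0.008,0.001,0,0,0,0,0.028],[0.014,0.001,0,0,0,0,0.028],[0.018,0.001,0,0,0,0,0.028],[0.0195,0.001,0,0,0,0,0.028],[0.0203,0.001,0,0,0,0,0.028],[0.0203,0.001,0,0,0,0,0.028]]]'

```text
t: 18.6
position: [603.0, -63.3, 32.1]
eef_rot: [-0.034, 0.706, 0.033, 0.706]
force: [-2.6, -0.5, 5.6]
opening: 34.2
```

Contact at 32.1 mm with 5.6 N, as expected. Releasing and lifting.

Call:
move_arm --motion '[[[0,0,0,0,0,0,0.06],[0,0,0,0,0,0,0.06],[0,0,0,0,0,0,0.06],[-0.03,0,0,0,0,0,0.065],[-0.07,0,0,0,0,0,0.075],[-0.1,0,0,0,0,0,0.085],[-0.115,0,0,0,0,0,0.085],[-0.115,0,0,0,0,0,0.085]]]'

```text
t: 19.4
position: [604.6, -63.3, 149.8]
eef_rot: [-0.034, 0.704, 0.033, 0.708]
force: [0.2, 0.0, -0.6]
opening: 84.8
```

Run:
```python
from h import *
p,d=arm.grab_frame("wrist");cv2.imwrite("pics/w12.png",p[:,:,::-1])
need(600.3,-210,142,-23.2)
```

```text
t 19.45 pos [603.6 -63.2 148. ] q7 [0.18 0.11 1.62] open 85.2 F [ 0.5 -0.4 -0.6]
 tool yaw-90: 5.4
0 shift [ 0.0061 -0.1458 -0.0171] turn [0.499  0.0026 0.0007]
1 shift [ 0.0061 -0.1458 -0.0171] turn [-2.6426e+00 -9.0000e-04  3.5000e-03]
```

View pics/w12.png

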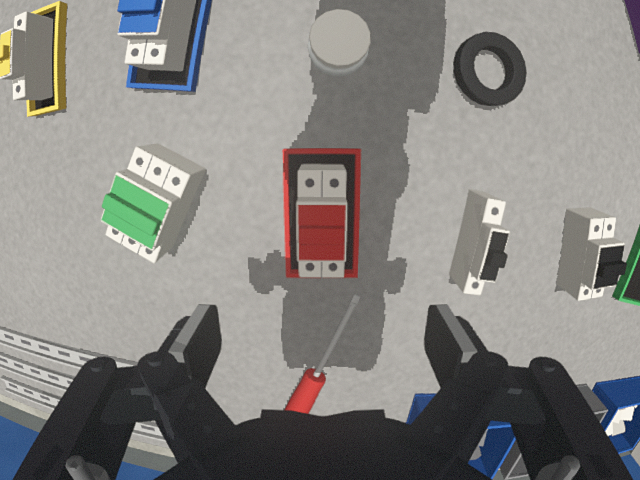

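The red breaker is centred in its tray at (322,220). Last is green.

Call:
move_arm --motion '[[[0.001,-0.03,-0.004,0.1,0,0,0.085],[0.003,-0.07,-0.008,0.2,0,0,0.085],[0.005,-0.11,-0.013,0.3,0,0,0.085],[0.006,-0.135,-0.016,0.4,0,0,0.085],[0.006,-0.146,-0.017,0.46,0,0,0.085],[0.006,-0.146,-0.017,0.499,0,0,0.085],[0.006,-0.146,-0.017,0.499,0.002,0,0.085],[0.006,-0.146,-0.017,0.499,0.002,0,0.085]]]'

```text
t: 20.25
position: [600.0, -209.6, 140.9]
eef_rot: [0.141, 0.693, -0.142, 0.692]
force: [-0.4, -0.0, -0.0]
opening: 85.2
```

Run:
```python
from h import *
s=arm.sense();p,d=arm.grab_frame("wrist");cv2.imwrite("pics/w13.png",p[:,:,::-1]);np.savez("w13.npz",p=p,d=d,pos=s["position"],rot=s["eef_rot"])
need(600.3,-210,25,-23.2)
```

```text
t 20.3 pos [ 600.1 -209.5  141.2] q7 [0.32 0.03 1.44] open 84.8 F [ 0.1  0.6 -0.5]
 tool yaw-90: -23.1
0 shift [ 0.1162 -0.0004  0.0005] turn [ 0.002  -0.0008  0.0004]
1 shift [ 0.1162 -0.0004  0.0005] turn [-3.1396e+00 -7.0000e-04 -1.3000e-03]
```

View pics/w13.png

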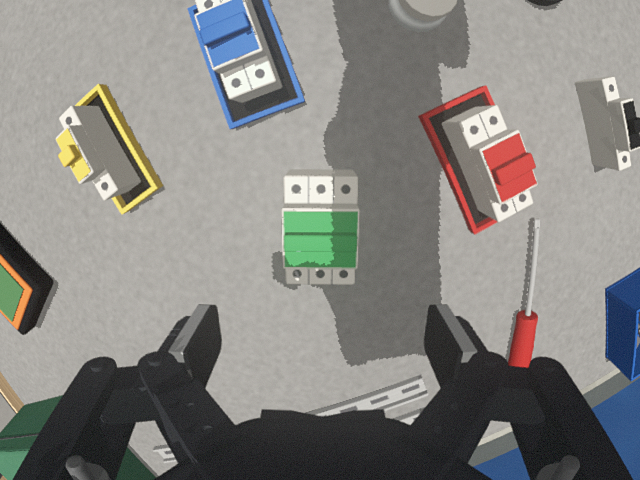

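The green breaker at (320,230) is square and centred between the jaws.

Call:
move_arm --motion '[[[0.04,0,0,0.002,0,0,0.085],[0.08,0,0,0.002,0,0,0.085],[0.105,0,0,0.002,0,0,0.085],[0.115,0,0,0.002,0,0,0.085],[0.115,0,0,0.002,0,0,0.085],[0.115,0,0,0.002,0,0,0.045],[0.115,0,0,0.002,0,0,0.045],[0.115,0,0,0.002,0,0,0.045],[0.115,0,0,0.002,0,0,0.045],[0.115,0,0,0.002,0,0,0.045],[0.115,0,0,0.002,0,0,0.045]]]' --force 70

```text
t: 21.4
position: [601.1, -210.3, 28.6]
eef_rot: [0.142, 0.692, -0.143, 0.694]
force: [-1.5, -1.0, 6.1]
opening: 51.3
```

Call:
move_arm --motion '[[[-0.02,0,0,0,0,0,0.045],[-0.06,0,0,0,0,0,0.045],[-0.1,0,0,0,0,0,0.045],[-0.117,0,0,0,0,0,0.045],[-0.12,0,0,0,0,0,0.045],[-0.12,0,0,0,0,0,0.045]]]'

```text
t: 22.0
position: [600.6, -210.0, 148.8]
eef_rot: [0.142, 0.692, -0.143, 0.694]
force: [0.2, -0.3, -5.0]
opening: 50.8
```

Run:
```python
from h import *
s=arm.sense();p,d=arm.grab_frame("wrist");cv2.imwrite("pics/w14.png",p[:,:,::-1])
need(616.8,346.5,146,-8.4)
```

```text
t 22.05 pos [ 600.  -209.8  147.6] q7 [0.32 0.03 1.44] open 50.5 F [ 0.3  0.2 -4.8]
 tool yaw-90: -23.2
0 shift [ 0.0011  0.5179 -0.2039] turn [-0.2586  0.0011  0.0008]
1 shift [ 0.0011  0.5179 -0.2039] turn [ 2.883e+00  1.100e-03 -1.600e-03]
```

View pics/w14.png

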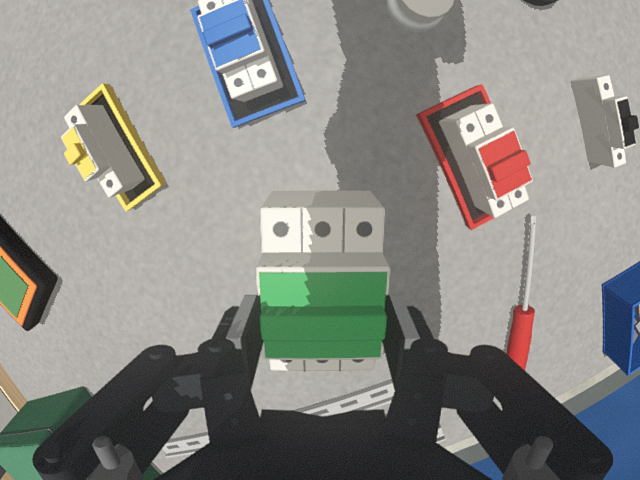

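The green breaker is held upright. Before carrying it, I'll check how close the cardboard box is to the green tray.

Run:
```python
from h import *
D=np.load("top0.npz");d=D["d"];vv,uu=np.mgrid[:480,:640]
W=deproj("top",uu.astype(float),vv.astype(float),d)
m=(uu<170)&(vv>90)&(vv<245)&(W[...,2]>30)&(W[...,1]<700);q=W[m];print(q.min(0).round(),q.max(0).round())
for z in(50,100,150):
    k=q[q[:,2]>z]; print(z,len(k),k[:,:2].min(0).round() if len(k) else 0)
```

```text
[289.  11.  30.] [ 830.  700. 1351.]
50 11778 [289.  11.]
100 10499 [289.  11.]
150 5273 [289.  11.]
```

Run:
```python
from h import *
D=np.load("top0.npz");d=D["d"];vv,uu=np.mgrid[:480,:640]
W=deproj("top",uu.astype(float),vv.astype(float),d)
m=(uu<150)&(vv>105)&(vv<240)&(W[...,2]>30)&(W[...,2]<500)&(d>0);q=W[m]
print(np.percentile(q[:,1],[0.1,0.5,1]).round(),np.percentile(q[:,2],[50,99]).round(),np.percentile(q[:,0],[1,99]).round())
```

```text
[512. 514. 515.] [149. 156.] [483. 743.]
```

The box begins at y≈512 mm, so there is ample room. Carrying.

Call:
move_arm --motion '[[[0,0.042,-0.0165,-0.02,0,0,0.045],[0,0.084,-0.033,-0.04,0,0,0.045],[0,0.126,-0.05,-0.06,0,0,0.045],[0,0.168,-0.066,-0.08,0,0,0.045],[0,0.21,-0.083,-0.1,0,0,0.045],[0,0.252,-0.099,-0.125,0,0,0.045],[0,0.294,-0.116,-0.15,0,0,0.045],[0,0.336,-0.132,-0.175,0,0,0.045],[0,0.378,-0.149,-0.2,0,0,0.045],[0,0.415,-0.163,-0.22,0,0,0.045],[0,0.44,-0.173,-0.24,0,0,0.045],[0,0.45,-0.177,-0.258,0,0,0.045]]]'

```text
t: 23.25
position: [612.5, 277.9, 144.6]
eef_rot: [0.05, 0.706, -0.05, 0.704]
force: [-1.4, -0.1, -4.4]
opening: 50.7
```

Call:
move_arm --motion '[[[0,0,0,0,0,0,0.045],[0,0,0,0,0,0,0.045]]]'

```text
t: 23.45
position: [611.7, 276.6, 142.9]
eef_rot: [0.049, 0.707, -0.051, 0.703]
force: [0.1, 0.2, -5.0]
opening: 50.7
```

Run:
```python
from h import *
s=arm.sense();p,d=arm.grab_frame("wrist");cv2.imwrite("pics/w15.png",p[:,:,::-1]);np.savez("w15.npz",p=p,d=d,pos=s["position"],rot=s["eef_rot"])
need(616.8,346.5,50,-8.4)
```

```text
t 23.5 pos [612.3 275.6 143.5] q7 [-0.39  0.08  0.9 ] open 51.3 F [-0.2 -0.1 -4.1]
 tool yaw-90: -8.2
0 shift [ 0.0933  0.0711 -0.0053] turn [ 0.0033 -0.0046  0.003 ]
1 shift [ 0.0933  0.0711 -0.0053] turn [-3.1382 -0.0046 -0.0072]
```

View pics/w15.png

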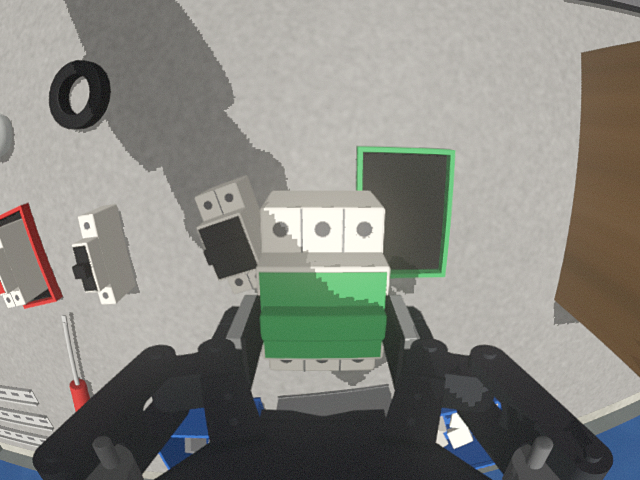

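```bash
python3 -c "
from h import *
tray('w15.npz',(454.5,151),(358,147.5),(443.5,276))
need(616,346.5,50,-8.4)"
```

```text
w 81.2 l 111.1 centre by diagonal [615.1 346.4  14. ] ang edge -8.4 -8.1
t 23.5 pos [612.3 275.6 143.5] q7 [-0.39  0.08  0.9 ] open 51.3 F [-0.2 -0.1 -4.1]
 tool yaw-90: -8.2
0 shift [ 0.0933  0.0709 -0.006 ] turn [ 0.0033 -0.0046  0.003 ]
1 shift [ 0.0933  0.0709 -0.006 ] turn [-3.1382 -0.0046 -0.0072]
```

The tray centre agrees with the top view to 2 mm. Aligning and lowering.

Call:
move_arm --motion '[[[0,0.03,-0.003,0,0,0,0.045],[0,0.06,-0.005,0.002,-0.003,0.002,0.045],[0,0.071,-0.006,0.002,-0.0046,0.003,0.045],[0.02,0.071,-0.006,0.002,-0.0046,0.003,0.045],[0.05,0.071,-0.006,0.002,-0.0046,0.003,0.045],[0.08,0.071,-0.006,0.002,-0.0046,0.003,0.045],[0.092,0.071,-0.006,0.002,-0.0046,0.003,0.045],[0.092,0.071,-0.006,0.002,-0.0046,0.003,0.045],[0.092,0.071,-0.006,0.002,-0.0046,0.003,0.045]]]'

```text
t: 24.4
position: [617.2, 346.0, 52.5]
eef_rot: [0.052, 0.705, -0.052, 0.706]
force: [0.5, 0.5, -4.2]
opening: 51.0
```

```bash
python3 -c "
from h import *
need(616,346.5,32.6,-8.4)"
```

```text
t 24.4 pos [617.2 346.   52.5] q7 [-0.48  0.1   0.8 ] open 51.0 F [ 0.5  0.5 -4.2]
 tool yaw-90: -8.4
0 shift [ 0.0199  0.0003 -0.0012] turn [ 0.0002  0.0015 -0.0007]
1 shift [ 0.0199  0.0003 -0.0012] turn [-3.1414e+00  1.0000e-03  2.3000e-03]
```

Call:
move_arm --motion '[[[0.008,0,-0.001,0,0.001,0,0.045],[0.014,0,-0.001,0,0.001,0,0.045],[0.018,0,-0.001,0,0.001,0,0.045],[0.0197,0,-0.001,0,0.001,0,0.045],[0.0207,0,-0.001,0,0.001,0,0.045],[0.0207,0,-0.001,0,0.001,0,0.045]]]'

```text
t: 25.0
position: [615.9, 346.1, 32.8]
eef_rot: [0.052, 0.705, -0.052, 0.705]
force: [-4.0, -2.9, 4.2]
opening: 50.7
```

Contact: vertical force went from -4.2 to +4.2 N at 32.8 mm. Releasing and lifting clear.

Call:
move_arm --motion '[[[0,0,0,0,0,0,0.08],[0,0,0,0,0,0,0.08],[0,0,0,0,0,0,0.08],[0,0,0,0,0,0,0.08],[-0.03,0,0,0,0,0,0.08],[-0.07,0,0,0,0,0,0.08],[-0.11,0,0,0,0,0,0.08],[-0.13,0,0,0,0,0,0.08],[-0.14,0,0,0,0,0,0.08],[-0.14,0,0,0,0,0,0.08]]]'

```text
t: 26.0
position: [616.4, 346.3, 173.8]
eef_rot: [0.052, 0.704, -0.051, 0.706]
force: [-0.5, 0.4, 0.4]
opening: 80.1
```

Run:
```python
from h import *
p,d=arm.grab_frame("wrist");cv2.imwrite("pics/w16.png",p[:,:,::-1])
p,d=arm.grab_frame("side");cv2.imwrite("pics/s16.png",p[:,:,::-1])
p,d=arm.grab_frame("top");cv2.imwrite("pics/t16.png",p[:,:,::-1])
print(arm.sense()["position"],arm.sense()["t"])
vv,uu=np.mgrid[:480,:640];W=deproj("top",uu.astype(float),vv.astype(float),d)
for k,(x,y) in {'yellow':(462,-356.5),'blue':(445,-210.3),'red':(603,-63.2)}.items():
    m=(np.hypot(W[...,0]-x,W[...,1]-y)<60)&(W[...,2]>30)&(W[...,2]<100);q=W[m]
    c,s,a=cv2.minAreaRect(q[:,:2].astype(np.float32));print(k,np.round(c,1),np.round(s,1),round(a,1),'top',np.percentile(q[:,2],97).round(1))
```

```text
[615.07454918 345.54317032 170.72782034] 26.15
yellow [ 462.7 -356.5] [85.4 20.3] 6.7 top 76.1
blue [ 443.6 -208.9] [36.9 85.4] 85.4 top 77.3
red [603.2 -63.1] [85.7 36.3] 4.9 top 77.7
```

View pics/w16.png

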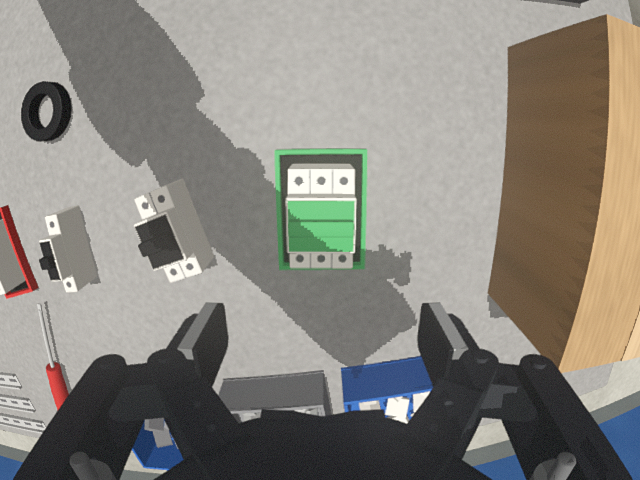

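View pics/s16.png

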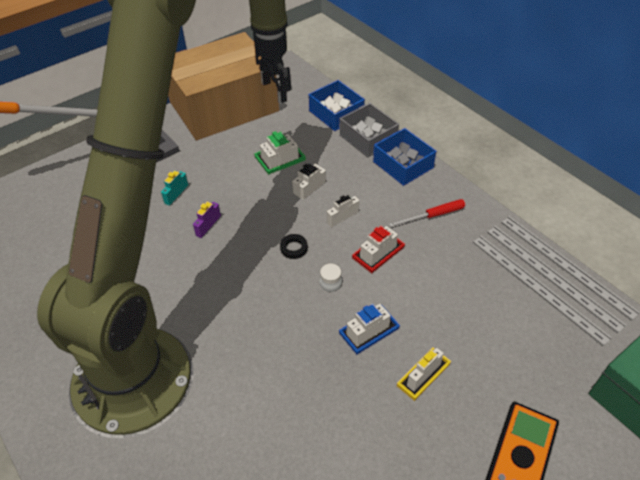

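View pics/t16.png

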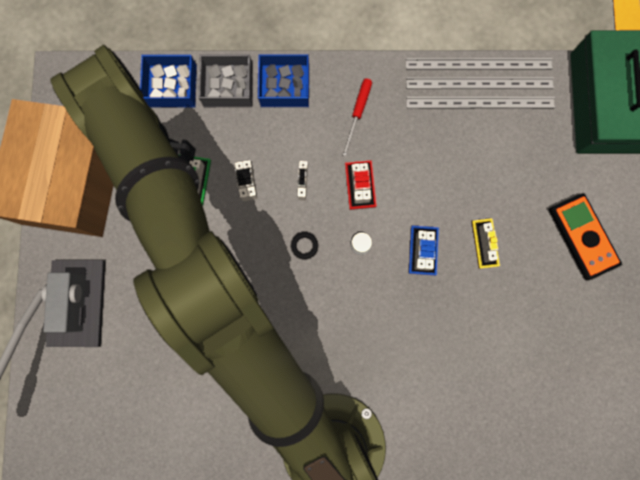

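All four breakers stand in their matching trays: side view green (278,150), red (380,245), blue (368,325) and yellow (424,372). The black ones at (310,180) and (343,208) haven't moved, and the gripper is clear. Handing in.

```bash
python3 -c "
from h import *
print(arm.hand_in())"
```

```text
the job is handed in; nothing more can be done
None
```

I set all four breakers down in the trays of their own colour, lever up and with their length along the tray. The order was yellow, blue, red, green. The black-lever breakers and the look-alikes were not touched, and I handed in at about 26 s with the gripper open and well clear.

- **Placement:** each breaker met the tray floor at the expected height, with a reading of about 4–9 N.
- **Yellow, blue and red:** the final top view puts them within about 2 mm and 1° of their tray centres, with tops at about 76–78 mm against an expected 76 mm.
- **Green:** the arm hid this tray from the top camera, so I checked it only in the wrist and side pictures. It looks centred and flat in both.
- **Disagreements:** the top and wrist views differed by up to about 2 mm, which is within the calibration error. The gripper opening read 1–3 mm less than the true breaker widths. No check failed.

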